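Seat the tube carrier plate on the blood-tube mixer and catch it

ROBOT

A 6-joint arm with a two-finger parallel gripper is mounted at the origin on a cart in front of the work surface, level with it; the furniture and walls round the work are solid. World frame = base frame: x ahead of the robot, y to its left, z up, the work surface at z = 0. Lengths are in m, angles in rad, forces in N, time in s.
With the tool pointing down it reaches from about 0.425 to 1.125 m from the base axis. Payload 14.9 kg.
Tool frame: the origin (TCP) lies at the very end of the fingers, on their centre line; the grasp point (between the pads) lies behind it (manip.pinch_z is the y of the grasp point in the tool frame, in m); y points along the fingers, z is the direction in which the jaws open and shut, and the axes are right-handed (so a half turn about y gives the same grasp; the last joint's range is limited). The gripper opens to 91 mm and grips with 3 to 60 N. Pads are 32 mm wide; open, the fingers measure 118 mm over their backs; the gripper's body (76 mm by 178 mm) begins 60 mm behind the grasp point.
Start: joints at [1.241, 0.379, 1.734, -0, 1.028, -0.033], TCP at [0.205, 0.669, 0.214] pointing down, gripper open.
Joint ranges: [-2.77, 2.77], [-0.74, 2.19], [0, 2.66], [-1.06, 4.2], [0.31, 2.87], [-3.08, 3.08]. Speed limits (rad/s): [1.89, 1.89, 2.39, 3.14, 3.14, 3.14].

INTERFACE

Orientations are given as a unit quaternion [x, y, z, w].
In Python, from workcell import manip gives the robot as it stands. The module is installed in compiled form; this text tells all that it offers.
- The arm moves only by the shell command python3 -m jog 'ROWS'. ROWS is JSON, a list of rows, each an object of numbers: "tx", "ty", "tz": the shift along the tool's x, y, z in mm; "rx", "ry", "rz": the turn, a rotation vector about the tool's x, y, z in rad; "grip": the closure, from -1 (fully open) to 1 (shut). In form: [{"tx": .., "ty": .., "tz": .., "rx": .., "ry": .., "rz": .., "grip": ..}, ...]. A call has exactly 5 rows; each row shifts and turns the pose as measured when the row begins, along the tool's axes as they then stand; what a row does not reach is not made up. A row lasts 1/8 s, in which the tool goes at most 62.5 mm and 10.7 degrees, less where a joint would pass 70% of its speed; a pose out of reach is approached as far as the arm can. A call with a gripper value outside its range is refused whole. The fingers move at their own pace and stop on an object; the grip force is fixed at half the most. Time passes only in rows, so rows that do not move let the fingers close, or fill a call up. It gives the time, the measured TCP pose, the force and the opening at its end, in the units of the state.
- manip.sense(): the state, without advancing time (a new reading comes with each control period).
- manip.get_image(name): name is "scene" or "top" or "wrist"; returns a dict with "image" (384x512x3 uint8, red, green, blue), "depth" (384x512 float32, m along the optical axis (not along the pixel's ray), 0 where there is no reading), "vfov" (degrees; the focal length in pixels is half the picture's height over the tangent of half this angle, whatever the lens; pixels are square), "cx", "cy" (the principal point, pixels), "extrinsics" (4x4, takes a point from camera to world coordinates). Camera axes: x right, y down, z forward; pixel columns grow to the right and rows downward; lengths in m; the calibration is good to about 2 mm. A picture is of the moment at which its call begins.
- manip.hand_in(): hands the job in, once; it reports no verdict.
The state is a dict: "t": time; "joint_pos": joint angles; "dq": joint speeds; "joint_torque": joint torques, N m; "ee_pos": TCP position; "tcp_rot": TCP orientation; "wrist_force": force on the tool from outside, world axes, zero at the start; "moment": the same for the moment, N m; "width": finger opening in m.
Only numpy, scipy, OpenCV 4.12 (cv2) and the standard library are available. Lean on these libraries where they do the work, as an engineer would, in place of code of your own. Each camera call takes 0.05 s, during which the arm holds its last target.

TASK

The blue carrier plate with two blood tubes clipped on it lies askew on the deck of the tube mixer, its rear propped on the tops of the two locating pins. Push it about on the deck with the fingertips, without lifting it, until both of its holes drop over the pins and it lies flat; then push the red-pinned swivel catch fully round so that it points at the robot side and lies over the plate's rear edge. Leave the other things on the bench where they are.

Things in the scene. Friction and masses are not known exactly. Their poses are not given: they have to be found in the camera images.
- mixer: white bench tube mixer, 180 x 210 mm, fixed, with a flat grey deck on top, 70 mm above the bench. Origin on the bench straight below the point where the seated plate's centre belongs; x points from the front panel (display, keys, knob; robot side) to the rear, y left, z up. In this frame the deck spans x -72 to +90, y -95 to +95 mm and the pins stand at x = 25, y = -38 and +38 mm
- stop_right (a point): foot of the front face of the right one of two aluminium stop blocks on the deck, each 22 mm wide and 16 mm high, at mixer y = -62 and +62 mm. Their faces lie at mixer x = 55.5 mm, 0.5 mm behind the seated plate's rear edge: a plate pushed against both is square to the mixer and needs only sliding along them for its holes to meet the pins
- stop_left (a point): foot of the front face of the left stop block, same size
- deck (a point): point on the deck's upper surface at the mixer's x = 0, y = 0 (70 mm above the bench); axes as the mixer's
- pin_right (a point): tip of the right brass locating pin (8 mm diameter, 7 mm high above the deck, chamfered tip); axes as the mixer's
- pin_left (a point): tip of the left brass locating pin, same size; axes as the mixer's
- tube_plate: loose blue anodised carrier plate, 0.27 to 0.45 kg, 110 (x) x 150 (y) x 6 mm; origin at the centre of its underside, x to its rear, y left, z up. It starts 13 to 29 mm left of its seat, 5 to 22 mm short of the stops, turned up to 0.1 rad; it slides with 1 to 4 N and drops when both holes are over the pins. Seated, its origin lies at deck and its axes agree with the mixer's
- plate_front (a point): middle of the plate's front edge, underside; rests on the deck. A rim, 4 mm thick, rises to 14 mm above the underside along the whole front edge and along both side edges from plate x = -55 to +23 mm
- plate_rear (a point): middle of the plate's rear edge (no rim), underside; at the start 6 to 10 mm above the deck, as the rear is propped on the pin tips. Two capped tubes lie across the plate (along y) in black clips at plate x = -38 and -16 mm, their tops 25 mm above its underside; they belong to the plate and do not come off
- hole_round (a point): underside centre of the plate's right hole, round, 11 mm diameter, at plate x = 25, y = -38 mm; goes over the right pin
- hole_slot (a point): underside centre of the plate's left hole, a slot 11 mm (x) by 17 mm (y), at plate x = 25, y = +38 mm; goes over the left pin
- catch (a joint): swivel catch (turn button), rad. 0: stowed, its arm points left (mixer +y), behind the plate's rear edge; grows counter-clockwise seen from above; 1.571 (stop): the arm points to the front, over the seated plate's rear edge. Stays where it is left, turns with about 1.5 N at the red pin, starts between 0 and 0.1. A plate still propped on the pins blocks it
- catch_pivot (a point): top of the catch's vertical pivot, at mixer x = 66, y = 0 mm. The arm reaches 36 mm from it, is 13 mm wide, its underside 77 and top 83 mm above the bench, 1 mm over the seated plate
- catch_pin (a point): middle of the catch's upright red thumb pin (11 mm diameter, from 83 to 109 mm above the bench), 30 mm from the pivot
- foam_rack: bystander: white foam rack, 62 x 135 x 28 mm, with five capped tubes that stay in it (top 94 mm); origin at the underside
- specimen_cup: bystander: specimen cup with orange lid, 58 mm diameter, 64 mm high; origin at the underside
- timer: bystander: white bench timer, 42 x 72 x 65 mm; origin at the underside
- petri_dish: bystander: petri dish, 91 mm diameter, 13 mm high; origin at the underside
- marker: bystander: black marker pen lying down, 15 x 130 x 17 mm; origin at the underside
- log_book: bystander: black log book, 210 x 153 x 16 mm; origin at the underside
- pen: bystander: blue pen lying on the log book, 12 x 145 x 9 mm; origin at the underside
- bottle_buffer: bystander: orange reagent bottle with white cap, 46 mm diameter, 98 mm high; origin at the underside

How it is judged:
By the outcome, as a careful person would: the job done as asked, in the order asked, and still so for the second after the job is handed in, with the robot touching nothing.
It also fails if it takes over 51 s, if anything falls off the work surface, if the arm or the gripper's body presses on something with over 40 N, if the wrist force passes 120 N, or if a joint passes its speed limit or range.

## Working session

There is one attempt and no reset: what is moved stays moved. The work goes in short steps, Python scripts to look and compute and a shell command to move; the robot and the scene stay as the last step left them, time stands still between calls to the robot, and variables do not carry over. Pictures are saved under pics/ and viewed, and the job is handed in when it is done.

```bash
mkdir -p pics; cat > h.py <<'E'
import numpy as np, cv2
from workcell import manip
from scipy.spatial.transform import Rotation as R
def cam(n,save=None):
    d=manip.get_image(n)
    if save: cv2.imwrite('pics/'+save+'.png',d['image'][:,:,::-1])
    np.savez('/tmp/'+n+'.npz',**{k:np.asarray(v) for k,v in d.items()})
    return d
def f(d): return d['image'].shape[0]/2/np.tan(np.radians(d['vfov'])/2)
def ray(d,u,v,z):
    E=np.array(d['extrinsics']);r=E[:3,:3]@np.array([(u-d['cx'])/f(d),(v-d['cy'])/f(d),1]);o=E[:3,3]
    return o+r*(z-o[2])/r[2]
def pts(d):
    F=f(d);h,w=d['depth'].shape;u,v=np.meshgrid(np.arange(w),np.arange(h));D=d['depth']
    P=np.stack([(u-d['cx'])/F*D,(v-d['cy'])/F*D,D],-1);E=np.array(d['extrinsics'])
    return P@E[:3,:3].T+E[:3,3]
def proj(d,p):
    E=np.linalg.inv(np.array(d['extrinsics']));q=E[:3,:3]@np.array(p)+E[:3,3]
    return q[:2]/q[2]*f(d)+[d['cx'],d['cy']]
E
python3 - <<'E'
from h import *
s=manip.sense();print({k:np.round(v,3) for k,v in s.items()}, manip.pinch_z); print(R.from_quat(s['tcp_rot']).as_matrix().round(3))
for n in ['scene','top','wrist']:
    d=cam(n,n+'0');print(n,d['vfov'],np.round(d['extrinsics'],3).tolist())
E
```

```text
{'t': np.float64(0.0), 'joint_pos': array([ 1.241,  0.379,  1.735, -0.   ,  1.028, -0.033]), 'dq': array([-0.001,  0.001, -0.   ,  0.001, -0.   ,  0.002]), 'joint_torque': array([ 3.0000e-03, -7.6370e+01, -4.3439e+01,  6.5000e-02,  4.2000e-02,
       -0.0000e+00]), 'ee_pos': array([0.205, 0.669, 0.213]), 'tcp_rot': array([ 0.7  , -0.105,  0.104, -0.699]), 'wrist_force': array([-0.305,  0.452, -0.943]), 'moment': array([-0.032, -0.03 , -0.035]), 'width': np.float64(0.091)} -0.0188
[[ 0.956 -0.     0.292]
 [-0.292 -0.001  0.956]
 [-0.    -1.    -0.001]]
scene 52.74619576243051 [[0.619, -0.424, 0.661, -0.589], [-0.785, -0.316, 0.532, -0.946], [-0.016, -0.849, -0.529, 1.023], [0.0, 0.0, 0.0, 1.0]]
top 52.58312596680445 [[0.003, -0.975, 0.223, 0.235], [-1.0, -0.004, -0.002, -0.003], [0.003, -0.223, -0.975, 1.579], [0.0, 0.0, 0.0, 1.0]]
wrist 64.07591465791629 [[0.293, 0.923, 0.251, 0.134], [0.956, -0.282, -0.079, 0.691], [-0.002, 0.263, -0.965, 0.384], [0.0, 0.0, 0.0, 1.0]]
```

View pics/top0.png

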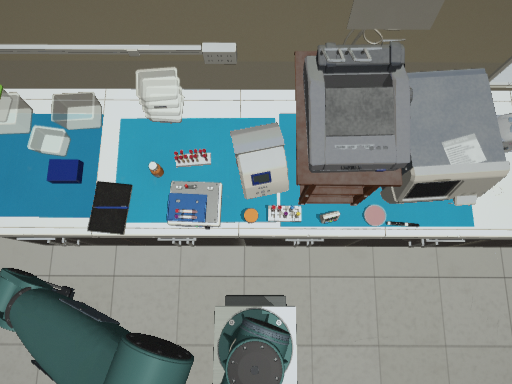

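View pics/scene0.png

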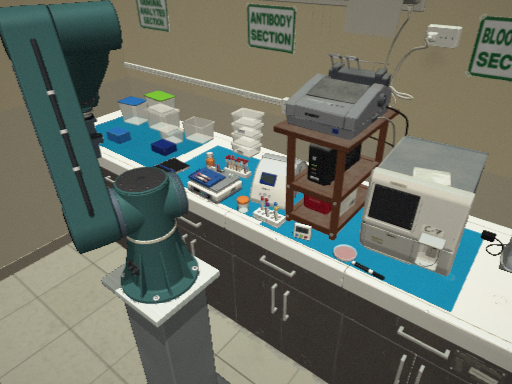

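```bash
python3 - <<'E'
from h import *
d=dict(np.load('/tmp/top.npz'))
c=d['image'][140:245,80:240,::-1];cv2.imwrite('pics/topz.png',cv2.resize(c,None,fx=5,fy=5,interpolation=cv2.INTER_CUBIC))
for u,v in [(195,204),(170,224),(222,224),(222,184),(170,184)]: print(u,v,ray(d,u,v,.07).round(3),pts(d)[v,u].round(3))
E
```

```text
195 204 [0.54  0.237 0.07 ] [0.538 0.236 0.079]
170 224 [0.46  0.332 0.07 ] [0.464 0.339 0.04 ]
222 224 [0.46  0.129 0.07 ] [ 0.472  0.135 -0.007]
222 184 [0.622 0.132 0.07 ] [ 0.64   0.139 -0.002]
170 184 [0.621 0.34  0.07 ] [ 0.64   0.357 -0.003]
```

View pics/topz.png

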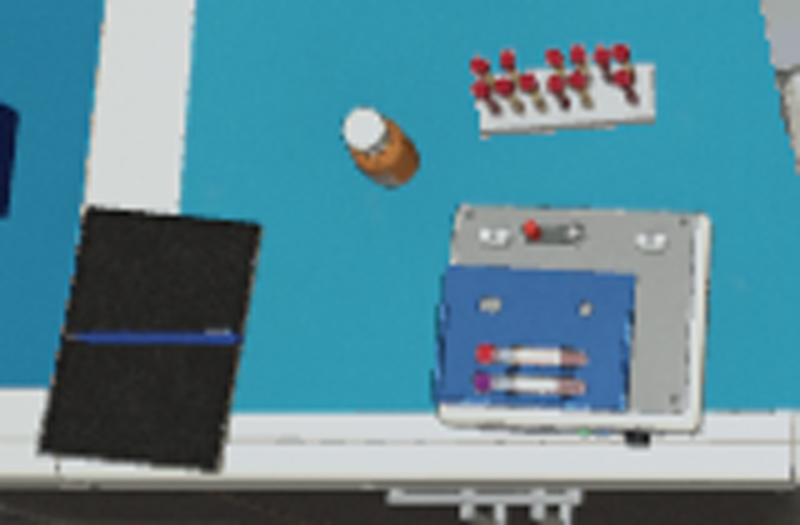

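View pics/wrist0.png

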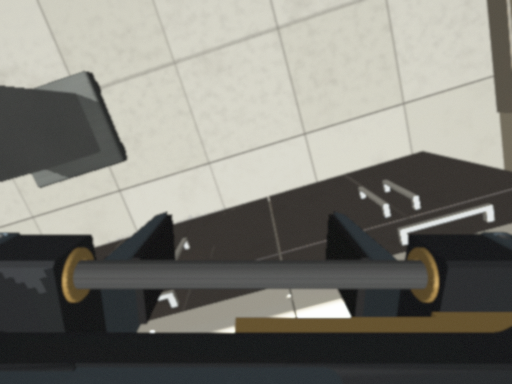

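```bash
python3 - <<'E'
import numpy as np
for k in range(15):
    p=np.radians(-17-10.6*k); dx,dy=19,-28
    print(k,round(dx*np.cos(p)+dy*np.sin(p)),round(-dx*np.sin(p)+dy*np.cos(p)))
E
```

```text
0 26 -21
1 30 -16
2 32 -10
3 34 -4
4 34 2
5 33 8
6 31 14
7 28 20
8 24 24
9 19 28
10 13 31
11 7 33
12 1 34
13 -5 33
14 -11 32
```

```bash
python3 -m jog '[{"tx":26,"ty":-30,"tz":-21,"ry":0.185,"grip":1},{"tx":30,"ty":-30,"tz":-16,"ry":0.185,"grip":1},{"tx":32,"ty":-30,"tz":-10,"ry":0.185,"grip":1},{"tx":34,"ty":-20,"tz":-4,"ry":0.185,"grip":1},{"tx":34,"ty":-10,"tz":2,"ry":0.185,"grip":1}]'; python3 -m jog '[{"tx":33,"tz":8,"ry":0.185,"grip":1},{"tx":31,"tz":14,"ry":0.185,"grip":1},{"tx":28,"tz":20,"ry":0.185,"grip":1},{"tx":24,"tz":24,"ry":0.185,"grip":1},{"tx":19,"tz":28,"ry":0.185,"grip":1}]'
python3 -c "
from h import *
s=manip.sense();print(s['ee_pos'],R.from_quat(s['tcp_rot']).as_matrix().round(3)[:,0],s['joint_pos'])"
```

```text
[0.20463182 0.66910324 0.21343122] [ 0.956 -0.292 -0.   ] [ 1.24069142e+00  3.79291581e-01  1.73465728e+00  5.36600874e-06
  1.02848217e+00 -3.32750994e-02]validation failed for argument at $[0]...
validation failed for argument at $[0]...
```

```bash
python3 -m jog '[{"tx":26,"ty":-30,"tz":-21,"rx":0,"ry":0.185,"rz":0,"grip":1},{"tx":30,"ty":-30,"tz":-16,"rx":0,"ry":0.185,"rz":0,"grip":1},{"tx":32,"ty":-30,"tz":-10,"rx":0,"ry":0.185,"rz":0,"grip":1},{"tx":34,"ty":-20,"tz":-4,"rx":0,"ry":0.185,"rz":0,"grip":1},{"tx":34,"ty":-10,"tz":2,"rx":0,"ry":0.185,"rz":0,"grip":1}]'; 
python3 -c "
from h import *
s=manip.sense();print(s['ee_pos'],R.from_quat(s['tcp_rot']).as_matrix().round(3)[:,0],s['joint_pos'])"
```

```text
t: 0.78
ee_pos: [0.2998, 0.5249, 0.3347]
tcp_rot: [0.578, -0.41, 0.411, -0.574]
wrist_force: [1.1, 0.2, -1.0]
width: 0.0439
[0.2998448  0.52492223 0.33474764] [ 0.328 -0.945  0.004] [ 1.01375050e+00  1.08678804e-01  1.84156457e+00 -1.19174930e-03
  1.19605620e+00  6.80497684e-01]
```

```bash
python3 -m jog '[{"tx":33,"ty":0,"tz":8,"rx":0,"ry":0.185,"rz":0,"grip":1},{"tx":31,"ty":0,"tz":14,"rx":0,"ry":0.185,"rz":0,"grip":1},{"tx":28,"ty":0,"tz":20,"rx":0,"ry":0.185,"rz":0,"grip":1},{"tx":24,"ty":0,"tz":24,"rx":0,"ry":0.185,"rz":0,"grip":1},{"tx":19,"ty":0,"tz":28,"rx":0,"ry":0.185,"rz":0,"grip":1}]';python3 -m jog '[{"tx":13,"ty":0,"tz":31,"rx":0,"ry":0.185,"rz":0,"grip":1},{"tx":7,"ty":0,"tz":33,"rx":0,"ry":0.185,"rz":0,"grip":1},{"tx":1,"ty":0,"tz":34,"rx":0,"ry":0.185,"rz":0,"grip":1},{"tx":-5,"ty":0,"tz":33,"rx":0,"ry":0.185,"rz":0,"grip":1},{"tx":0,"ty":0,"tz":0,"rx":0,"ry":0.16,"rz":0,"grip":1}]'
python3 -c "
from h import *
s=manip.sense();print(s['ee_pos'],R.from_quat(s['tcp_rot']).as_matrix().round(3)[:,0],s['joint_pos'])
cam('wrist','w1');cam('top','t1')"
```

```text
t: 1.4
ee_pos: [0.3936, 0.3763, 0.3359]
tcp_rot: [0.33, -0.625, 0.627, -0.328]
wrist_force: [-0.3, 0.2, 0.6]
width: 0.0004
t: 2.02
ee_pos: [0.4679, 0.2565, 0.3357]
tcp_rot: [0.018, -0.705, 0.708, -0.017]
wrist_force: [0.6, 1.2, -0.0]
width: 0.0004
[0.4679337  0.25648161 0.33571922] [-0.999 -0.049  0.002] [ 0.45931646 -0.01909911  1.97333681 -0.00341723  1.19069246  1.98242656]
```

View pics/w1.png

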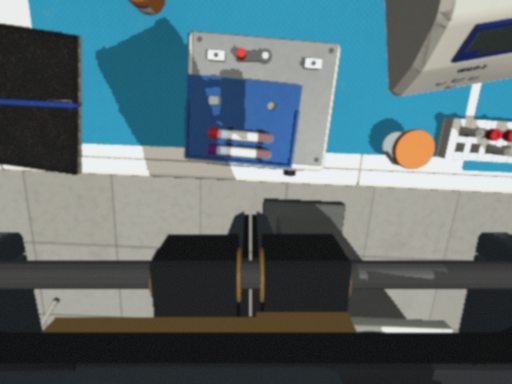

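```bash
python3 - <<'E'
from h import *
d=dict(np.load('/tmp/wrist.npz'))
c=d['image'][25:180,170:355,::-1];cv2.imwrite('pics/w1z.png',cv2.resize(c,None,fx=4,fy=4,interpolation=cv2.INTER_CUBIC))
P=pts(d)
im=d['image'].astype(int)
red=(im[...,0]>150)&(im[...,1]<70)&(im[...,2]<70)
n,l,st,ce=cv2.connectedComponentsWithStats(red.astype(np.uint8)); print(st[1:],ce[1:].round(1))
blue=(im[...,2]>90)&(im[...,0]<60)&(im[...,1]<110)&(np.abs(P[...,2]-.08)<.03)
for z in (.065,.07,.076,.08,.085,.09): print(z,(np.abs(P[25:180,180:345,2]-z)<.002).sum())
m=blue.copy().astype(np.uint8)*255;cv2.imwrite('pics/m1.png',m[25:180,170:355])
E
```

```text
[[237  54   8   4  15]
 [491 130  12   9  77]
 [509 132   3   9  21]] [[240.5  55.4]
 [495.9 134.2]
 [510.2 136.3]]
0.065 6
0.07 7668
0.076 1063
0.08 3900
0.085 2252
0.09 402
```

View pics/w1z.png

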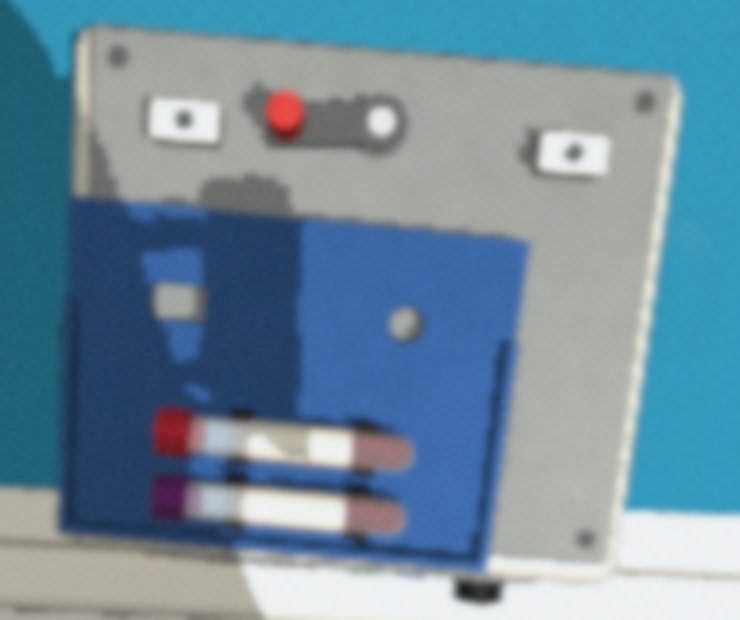

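```bash
cat >> h.py <<'E'
def frame(d,z4,o=(170,25),k=4):
    return lambda u,v,z: ray(d,o[0]+(u+.5)/k-.5,o[1]+(v+.5)/k-.5,z)
E
python3 - <<'E'
from h import *
d=dict(np.load('/tmp/wrist.npz'));q=frame(d,0)
print('cam',d['extrinsics'][:3,3].round(3))
sl=q(183,118,.086);sr=q(573,152,.086);pv=q(381,120,.084)
fl=q(183,140,.086);fr=q(573,175,.086)
a=fl-fr;yaw=np.arctan2(a[1],a[0])-np.pi/2
print('stops len',np.linalg.norm(a),'yaw',yaw)
c,s=np.cos(yaw),np.sin(yaw);X=np.array([c,s]);Y=np.array([-s,c])
m=(fl+fr)[:2]/2-X*.0555; print('mixer org',m,'from pivot',pv[:2]-X*.066)
def loc(p): r=np.asarray(p)[:2]-m;return (np.array([r@X,r@Y])*1000).round(1)
for n,u,v,z in [('RL',75,200,.084),('RR',527,240,.084),('FL',62,530,.084),('FR',488,570,.084),('round',404,323,.084),('slot',178,302,.084),('catchpin',284,112,.109)]:
    p=q(u,v,z);print(n,p.round(4),loc(p))
print(loc(pv),loc(sl),loc(sr))
E
```

```text
cam [0.543 0.26  0.507]
stops len 0.12465188087178666 yaw -0.03395473455443909
mixer org [0.54450264 0.24456569] from pivot [0.54535911 0.24482586]
RL [0.5828 0.3396 0.084 ] [35.  96.3]
RR [0.5778 0.1929 0.084 ] [ 35.  -50.5]
FL [0.4758 0.3446 0.084 ] [-72.1  97.6]
FR [0.4688 0.1964 0.084 ] [-74.  -50.7]
round [0.55   0.2312 0.084 ] [  5.9 -13.2]
slot [0.553  0.3059 0.084 ] [ 6.4 61.6]
catchpin [0.608  0.2726 0.109 ] [62.5 30.2]
[66.8  0.3] [61.9 62.7] [ 62.3 -61.4]
```

```bash
python3 -m jog '[{"tx":28,"ty":0,"tz":-14,"rx":0,"ry":0.083,"rz":0,"grip":1},{"tx":0,"ty":45,"tz":0,"rx":0,"ry":0,"rz":0,"grip":1},{"tx":0,"ty":45,"tz":0,"rx":0,"ry":0,"rz":0,"grip":1},{"tx":0,"ty":45,"tz":0,"rx":0,"ry":0,"rz":0,"grip":1},{"tx":0,"ty":45,"tz":0,"rx":0,"ry":0,"rz":0,"grip":1}]'
cat >> h.py <<'E'
M0=np.array([0.545,0.2447]);YAW=-0.034
def mloc(p):
    c,s=np.cos(YAW),np.sin(YAW);r=np.asarray(p)[:2]-M0
    return np.array([r[0]*c+r[1]*s,-r[0]*s+r[1]*c])*1000
def st():
    s=manip.sense();A=R.from_quat(s['tcp_rot']).as_matrix()
    print('t',round(s['t'],2),'mixer xy',mloc(s['ee_pos']).round(1),'z',round(s['ee_pos'][2]*1000,1),'F',s['wrist_force'].round(1),'toolx yaw err',round(np.arctan2(A[1,0],A[0,0])%(2*np.pi)-np.pi-YAW,3),A[2].round(3))
E
python3 -c "from h import *;st()"
```

```text
t: 2.75
ee_pos: [0.4387, 0.2727, 0.1546]
tcp_rot: [0.004, 0.707, -0.707, -0.0]
wrist_force: [-0.1, -0.3, 0.0]
width: 0.0001
t 2.75 mixer xy [-107.2   24.4] z 154.6 F [-0.1 -0.3  0. ] toolx yaw err 0.028 [-0.005 -1.    -0.   ]
```

```bash
python3 -m jog '[{"tx":0,"ty":40,"tz":0,"rx":0,"ry":0.028,"rz":0,"grip":1},{"tx":0,"ty":39,"tz":0,"rx":0,"ry":0,"rz":0,"grip":1},{"tx":-6,"ty":0,"tz":0,"rx":0,"ry":0,"rz":0,"grip":1},{"tx":-6,"ty":0,"tz":0,"rx":0,"ry":0,"rz":0,"grip":1},{"tx":0,"ty":0,"tz":0,"rx":0,"ry":0,"rz":0,"grip":1}]'
python3 -c "
from h import *;st();cam('wrist','w2')"
```

```text
t: 3.38
ee_pos: [0.4507, 0.2736, 0.0734]
tcp_rot: [-0.007, -0.707, 0.707, 0.004]
wrist_force: [0.2, -0.3, -0.7]
width: 0.0007
t 3.38 mixer xy [-95.2  25.7] z 73.4 F [ 0.2 -0.3 -0.7] toolx yaw err 0.018 [-0.004 -1.     0.001]
```

View pics/w2.png

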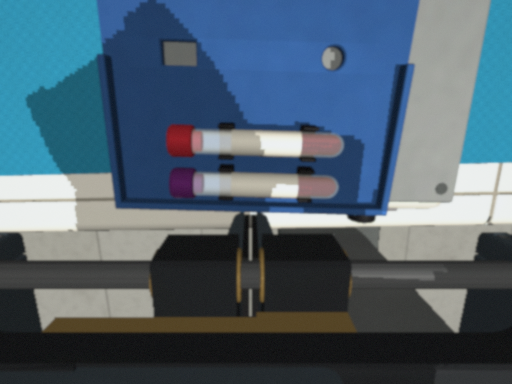

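```bash
python3 -m jog '[{"tx":-5,"ty":0,"tz":0,"rx":0,"ry":0.018,"rz":0,"grip":1},{"tx":-5,"ty":0,"tz":0,"rx":0,"ry":0,"rz":0,"grip":1},{"tx":-5,"ty":0,"tz":0,"rx":0,"ry":0,"rz":0,"grip":1},{"tx":-4,"ty":0,"tz":0,"rx":0,"ry":0,"rz":0,"grip":1},{"tx":0,"ty":0,"tz":0,"rx":0,"ry":0,"rz":0,"grip":1}]'
python3 -c "
from h import *;st();cam('wrist','w3')"
```

```text
t: 4.05
ee_pos: [0.4714, 0.2732, 0.0753]
tcp_rot: [0.014, 0.707, -0.707, -0.01]
wrist_force: [-0.8, 0.1, -0.6]
width: 0.0005
t 4.05 mixer xy [-74.5  26. ] z 75.3 F [-0.8  0.1 -0.6] toolx yaw err -0.001 [-0.005 -1.    -0.   ]
```

View pics/w3.png

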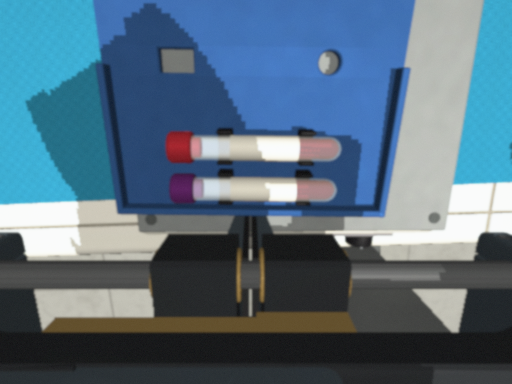

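```bash
python3 -m jog '[{"tx":-2,"ty":0,"tz":0,"rx":0,"ry":0,"rz":0,"grip":1},{"tx":-2,"ty":0,"tz":0,"rx":0,"ry":0,"rz":0,"grip":1},{"tx":0,"ty":0,"tz":0,"rx":0,"ry":0,"rz":0,"grip":1},{"tx":0,"ty":0,"tz":0,"rx":0,"ry":0,"rz":0,"grip":1},{"tx":0,"ty":0,"tz":0,"rx":0,"ry":0,"rz":0,"grip":1}]'
python3 -c "
from h import *;st()"
python3 -m jog '[{"tx":-2,"ty":0,"tz":0,"rx":0,"ry":0,"rz":0,"grip":1},{"tx":-2,"ty":0,"tz":0,"rx":0,"ry":0,"rz":0,"grip":1},{"tx":0,"ty":0,"tz":0,"rx":0,"ry":0,"rz":0,"grip":1},{"tx":0,"ty":0,"tz":0,"rx":0,"ry":0,"rz":0,"grip":1},{"tx":0,"ty":0,"tz":0,"rx":0,"ry":0,"rz":0,"grip":1}]'
python3 -c "
from h import *;st();cam('wrist','w4')"
```

```text
t: 4.72
ee_pos: [0.4725, 0.2726, 0.0747]
tcp_rot: [-0.012, -0.706, 0.708, 0.013]
wrist_force: [-1.2, -0.1, 0.3]
width: 0.0004
t 4.72 mixer xy [-73.4  25.4] z 74.7 F [-1.2 -0.1  0.3] toolx yaw err -0.001 [ 0.001 -1.     0.002]
t: 5.35
ee_pos: [0.4728, 0.2717, 0.0741]
tcp_rot: [-0.009, -0.706, 0.708, 0.016]
wrist_force: [-2.6, 0.6, 1.0]
width: 0.0004
t 5.35 mixer xy [-73.1  24.5] z 74.1 F [-2.6  0.6  1. ] toolx yaw err -0.002 [ 0.009 -1.     0.004]
```

View pics/w4.png

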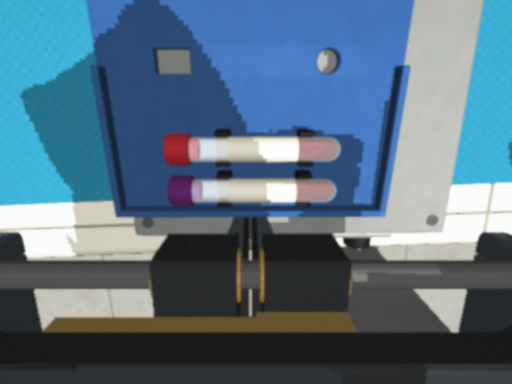

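```bash
python3 -m jog '[{"tx":10,"ty":-5,"tz":0,"rx":0,"ry":0,"rz":0,"grip":1},{"tx":0,"ty":-55,"tz":0,"rx":0,"ry":0,"rz":0,"grip":1},{"tx":0,"ty":-55,"tz":-25,"rx":0,"ry":0,"rz":0,"grip":1},{"tx":-20,"ty":-20,"tz":-45,"rx":0,"ry":0,"rz":0,"grip":1},{"tx":0,"ty":0,"tz":0,"rx":0,"ry":0,"rz":0,"grip":1}]'
python3 -c "
from h import *;st();d=cam('wrist','w5')
c=d['image'][:230,100:,::-1];cv2.imwrite('pics/w5z.png',cv2.resize(c,None,fx=1.9,fy=1.9,interpolation=cv2.INTER_CUBIC))"
```

```text
t: 6.02
ee_pos: [0.4854, 0.3437, 0.2145]
tcp_rot: [-0.011, -0.706, 0.708, 0.015]
wrist_force: [-0.7, -0.4, -0.4]
width: 0.0001
t 6.03 mixer xy [-62.9  96.9] z 214.5 F [-0.7 -0.4 -0.4] toolx yaw err -0.003 [ 0.007 -1.     0.003]
```

View pics/w5z.png

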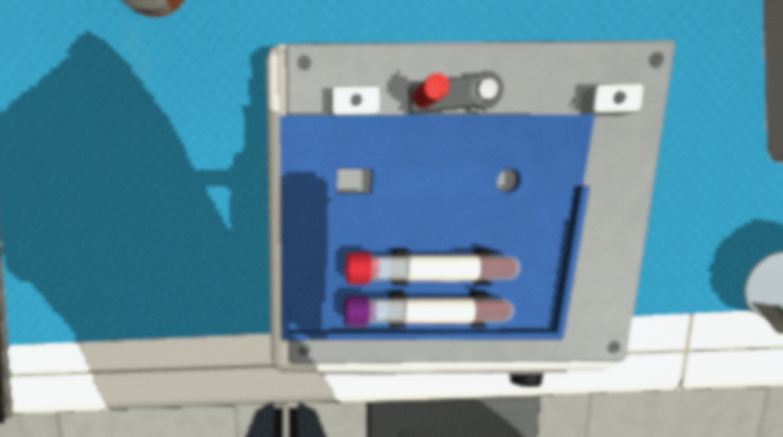

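```bash
python3 - <<'E'
from h import *
d=dict(np.load('/tmp/wrist.npz'))
def g(n,u,v,z):
    p=ray(d,100+u/1.9,v/1.9,z);print(n,mloc(p).round(1))
for a in [('RL',279,115,.085),('RR',593,114,.085),('FL',283,338,.084),('FR',562,340,.084),('round',507,180,.084),('slot',354,180,.084),('sL',356,112,.086),('sR',620,110,.086),('sLc',356,99,.086),('sRc',619,97,.086),('pv',488,88,.084),('pin',436,86,.109)]: g(*a)
E
```

```text
RL [54.5 98.3]
RR [ 54.5 -51.4]
FL [-54.3  96.9]
FR [-56.1 -50.9]
round [ 24.7 -13.7]
slot [25.  61.6]
sL [55.5 61.8]
sR [ 56.1 -63.4]
sLc [61.2 62. ]
sRc [ 61.7 -62.1]
pv [66.1 -0.5]
pin [62.6 30.2]
```

```bash
python3 -m jog '[{"tx":-30,"ty":0,"tz":-20,"rx":0,"ry":0,"rz":0,"grip":1},{"tx":-25,"ty":0,"tz":-13,"rx":0,"ry":0,"rz":0,"grip":1},{"tx":0,"ty":48,"tz":0,"rx":0,"ry":0,"rz":0,"grip":1},{"tx":0,"ty":48,"tz":0,"rx":0,"ry":0,"rz":0,"grip":1},{"tx":0,"ty":38,"tz":0,"rx":0,"ry":0,"rz":0,"grip":1}]'
python3 -c "
from h import *;st()"
```

```text
t: 6.7
ee_pos: [0.538, 0.3696, 0.0752]
tcp_rot: [-0.011, -0.705, 0.709, 0.016]
wrist_force: [-0.1, 0.1, -0.2]
width: 0.0002
t 6.7 mixer xy [-11.3 124.6] z 75.2 F [-0.1  0.1 -0.2] toolx yaw err -0.004 [ 0.008 -1.     0.005]
```

```bash
python3 -m jog '[{"tx":0,"ty":0,"tz":6,"rx":0,"ry":0,"rz":0,"grip":1},{"tx":0,"ty":0,"tz":6,"rx":0,"ry":0,"rz":0,"grip":1},{"tx":0,"ty":0,"tz":5,"rx":0,"ry":0,"rz":0,"grip":1},{"tx":0,"ty":0,"tz":5,"rx":0,"ry":0,"rz":0,"grip":1},{"tx":0,"ty":0,"tz":0,"rx":0,"ry":0,"rz":0,"grip":1}]'
python3 -c "
from h import *;st();cam('wrist','w6')"
```

```text
t: 7.32
ee_pos: [0.536, 0.3443, 0.077]
tcp_rot: [-0.011, -0.705, 0.709, 0.017]
wrist_force: [0.2, 0.3, -0.6]
width: 0.0006
t 7.33 mixer xy [-12.4  99.2] z 77.0 F [ 0.2  0.3 -0.6] toolx yaw err -0.005 [ 0.009 -1.     0.005]
```

View pics/w6.png

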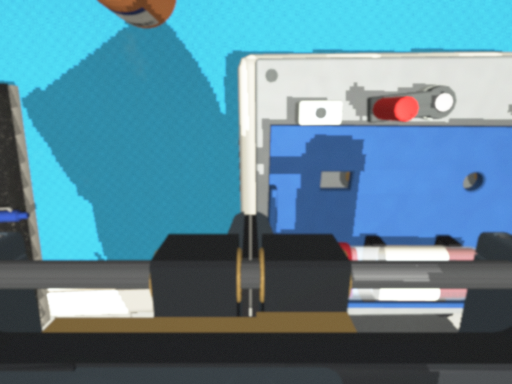

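```bash
python3 -m jog '[{"tx":-1,"ty":1,"tz":4,"rx":0,"ry":0,"rz":0,"grip":1},{"tx":0,"ty":0,"tz":4,"rx":0,"ry":0,"rz":0,"grip":1},{"tx":0,"ty":0,"tz":0,"rx":0,"ry":0,"rz":0,"grip":1},{"tx":0,"ty":0,"tz":0,"rx":0,"ry":0,"rz":0,"grip":1},{"tx":0,"ty":0,"tz":0,"rx":0,"ry":0,"rz":0,"grip":1}]'
python3 -c "
from h import *;st();d=cam('wrist','w7')
c=d['image'][40:250,220:,::-1];cv2.imwrite('pics/w7z.png',cv2.resize(c,None,fx=2.7,fy=2.7,interpolation=cv2.INTER_CUBIC))"
```

```text
t: 8.0
ee_pos: [0.5369, 0.3363, 0.0762]
tcp_rot: [-0.011, -0.705, 0.709, 0.017]
wrist_force: [-0.4, -0.2, 0.4]
width: 0.0005
t 8.0 mixer xy [-11.2  91.2] z 76.2 F [-0.4 -0.2  0.4] toolx yaw err -0.005 [ 0.009 -1.     0.005]
```

View pics/w7z.png

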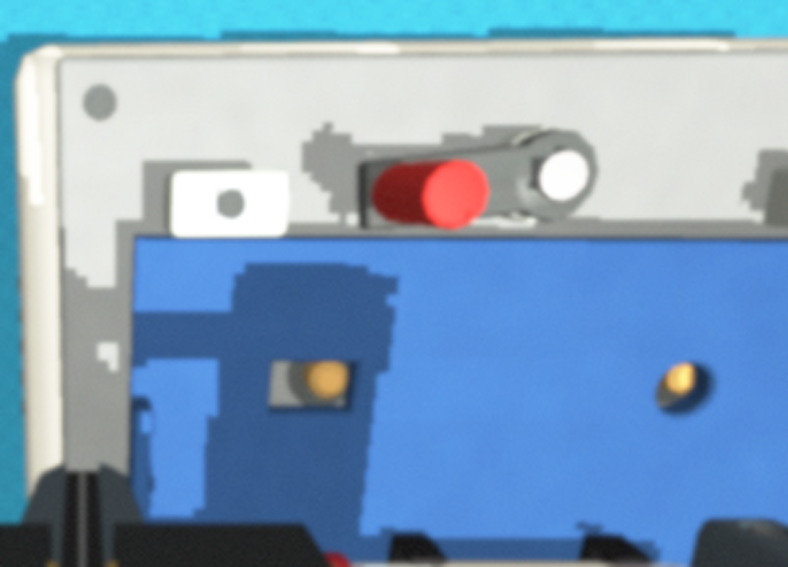

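```bash
cat >> h.py <<'E'
def plate(d):
    P=pts(d);im=d['image'].astype(int);b=(im[...,2]>80)&(im[...,2]-im[...,0]>60)&(im[...,1]<160)&(P[...,2]>.06)&(P[...,2]<.1)
    Q=P[b];c,s=np.cos(YAW),np.sin(YAW);x=((Q[:,0]-M0[0])*c+(Q[:,1]-M0[1])*s)*1000;y=(-(Q[:,0]-M0[0])*s+(Q[:,1]-M0[1])*c)*1000
    for lo,hi in ((-50,-20),(0,15),(30,40),(42,52)):
        k=(x>lo)&(x<hi)&(y>-60)&(y<62)
        if k.sum()>20: print(lo,hi,'z med',round(np.median(Q[k,2])*1000,1),k.sum(), end=' | ')
    k=(x>45)&(x<60); print('y range',np.percentile(y[k],[1,99]).round(1))
    g=(np.ptp(im,axis=2)<25)&(np.abs(P[...,2]-.07)<.008);print('deck z',np.median(P[g][:,2])*1000)
E
python3 -c "
from h import *
plate(dict(np.load('/tmp/wrist.npz')))"
```

```text
0 15 z med 81.7 5103 | 30 40 z med 83.9 3706 | 42 52 z med 84.9 3939 | y range [-44.6  79. ]
deck z 70.24009029264444
```

```bash
python3 -m jog '[{"tx":0,"ty":0,"tz":1.5,"rx":0,"ry":0,"rz":0,"grip":1},{"tx":0,"ty":0,"tz":0,"rx":0,"ry":0,"rz":0,"grip":1},{"tx":0,"ty":0,"tz":1.5,"rx":0,"ry":0,"rz":0,"grip":1},{"tx":0,"ty":0,"tz":0,"rx":0,"ry":0,"rz":0,"grip":1},{"tx":0,"ty":0,"tz":0,"rx":0,"ry":0,"rz":0,"grip":1}]'
python3 -c "
from h import *;st();d=cam('wrist','w8');plate(d)
c=d['image'][40:250,220:,::-1];cv2.imwrite('pics/w8z.png',cv2.resize(c,None,fx=2.7,fy=2.7,interpolation=cv2.INTER_CUBIC))"
```

```text
t: 8.68
ee_pos: [0.5367, 0.333, 0.0761]
tcp_rot: [-0.011, -0.705, 0.709, 0.017]
wrist_force: [-0.3, 0.1, -0.1]
width: 0.0003
t 8.68 mixer xy [-11.3  88. ] z 76.1 F [-0.3  0.1 -0.1] toolx yaw err -0.005 [ 0.009 -1.     0.005]
0 15 z med 80.4 5125 | 30 40 z med 82.1 3788 | 42 52 z med 82.9 4014 | y range [-49.8  75.6]
deck z 70.25371566583513
```

View pics/w8z.png

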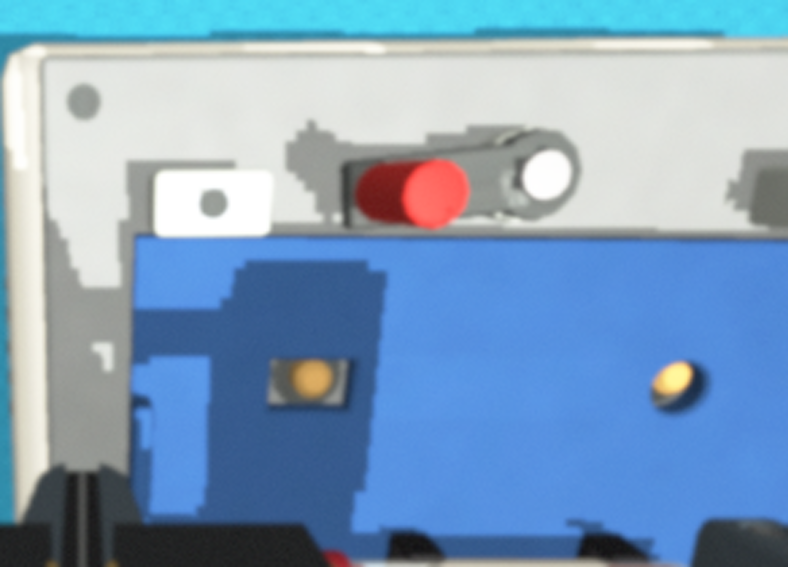

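```bash
python3 - <<'E'
from h import *
d=dict(np.load('/tmp/wrist.npz'))
def g(n,u,v,z): print(n,mloc(ray(d,220+u/2.7,40+v/2.7,z)).round(1))
for a in [('round',680,386,.0818),('pinR',676,380,.077),('slot',308,384,.0818),('pinL',313,379,.077),('RL',134,236,.083),('sL',214,236,.086),('sR',788,238,.083)]: g(*a)
E
```

```text
round [ 24.1 -35.8]
pinR [ 24.2 -38.3]
slot [25.  40.8]
pinL [24.9 38.5]
RL [54.9 76.9]
sL [55.  61.9]
sR [ 53.9 -50.2]
```

```bash
python3 -m jog '[{"tx":0,"ty":0,"tz":1.2,"rx":0,"ry":0,"rz":0,"grip":1},{"tx":0,"ty":0,"tz":0,"rx":0,"ry":0,"rz":0,"grip":1},{"tx":0,"ty":0,"tz":1,"rx":0,"ry":0,"rz":0,"grip":1},{"tx":0,"ty":0,"tz":0,"rx":0,"ry":0,"rz":0,"grip":1},{"tx":0,"ty":0,"tz":0,"rx":0,"ry":0,"rz":0,"grip":1}]'
python3 -c "
from h import *;st();d=cam('wrist','w9');plate(d)
c=d['image'][40:250,220:,::-1];cv2.imwrite('pics/w9z.png',cv2.resize(c,None,fx=2.7,fy=2.7,interpolation=cv2.INTER_CUBIC))"
```

```text
t: 9.35
ee_pos: [0.5366, 0.3308, 0.0762]
tcp_rot: [-0.011, -0.705, 0.709, 0.017]
wrist_force: [-0.0, 0.6, -1.2]
width: 0.0007
t 9.35 mixer xy [-11.3  85.8] z 76.2 F [-0.   0.6 -1.2] toolx yaw err -0.005 [ 0.009 -1.     0.005]
0 15 z med 76.3 5033 | 30 40 z med 76.3 3765 | 42 52 z med 76.3 4032 | y range [-57.4  74. ]
deck z 70.2419222063653
```

View pics/w9z.png

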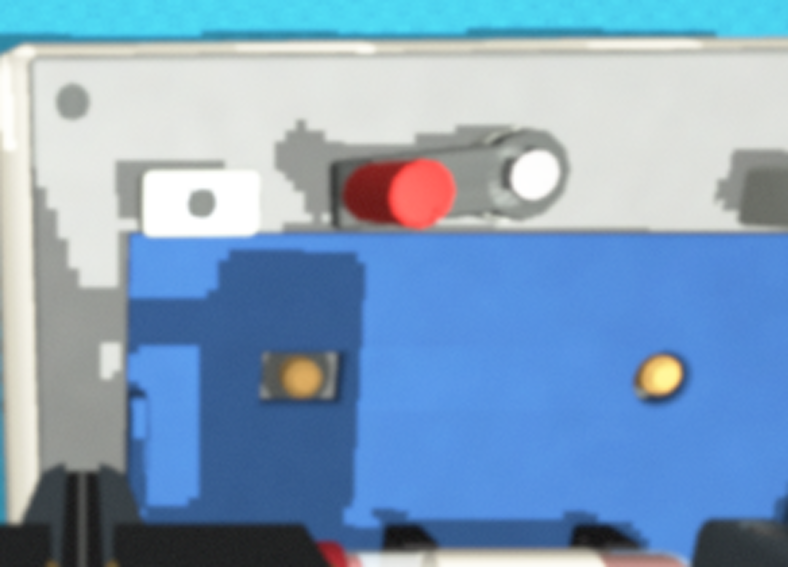

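```bash
python3 -m jog '[{"tx":0,"ty":0,"tz":-12,"rx":0,"ry":0,"rz":0,"grip":1},{"tx":0,"ty":-50,"tz":-3,"rx":0,"ry":0,"rz":0,"grip":1},{"tx":-35,"ty":-12,"tz":0,"rx":0,"ry":0,"rz":0,"grip":1},{"tx":-40,"ty":0,"tz":20,"rx":0,"ry":0,"rz":0,"grip":1},{"tx":-28,"ty":0,"tz":20,"rx":0,"ry":0,"rz":0,"grip":1}]'
python3 -c "
from h import *;st()"
```

```text
t: 10.02
ee_pos: [0.6407, 0.3061, 0.1397]
tcp_rot: [-0.009, -0.705, 0.709, 0.015]
wrist_force: [-0.2, 0.7, -0.7]
width: 0.0005
t 10.03 mixer xy [93.5 64.6] z 139.7 F [-0.2  0.7 -0.7] toolx yaw err -0.001 [ 0.008 -1.     0.005]
```

```bash
python3 -m jog '[{"tx":0,"ty":0,"tz":33,"rx":0,"ry":0,"rz":0,"grip":1},{"tx":0,"ty":24,"tz":0,"rx":0,"ry":0,"rz":0,"grip":1},{"tx":0,"ty":24,"tz":0,"rx":0,"ry":0,"rz":0,"grip":1},{"tx":5,"ty":0,"tz":0,"rx":0,"ry":0,"rz":0,"grip":1},{"tx":0,"ty":0,"tz":0,"rx":0,"ry":0,"rz":0,"grip":1}]'
python3 -c "
from h import *;st()
d=cam('scene');d=cam('top','t2');c=d['image'][165:240,155:235,::-1];cv2.imwrite('pics/t2z.png',cv2.resize(c,None,fx=7,fy=7,interpolation=cv2.INTER_CUBIC))"
```

```text
t: 10.65
ee_pos: [0.6352, 0.2746, 0.0885]
tcp_rot: [-0.009, -0.705, 0.709, 0.015]
wrist_force: [-0.5, -0.5, 1.3]
width: 0.0003
t 10.65 mixer xy [89.2 32.9] z 88.5 F [-0.5 -0.5  1.3] toolx yaw err -0.001 [ 0.009 -1.     0.005]
```

View pics/t2z.png

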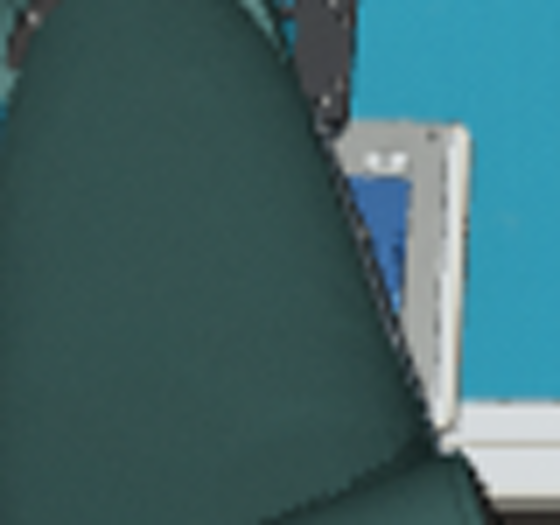

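```bash
python3 -m jog '[{"tx":4,"ty":-3,"tz":2,"rx":0,"ry":0,"rz":0,"grip":1},{"tx":6,"ty":0,"tz":3,"rx":0,"ry":0,"rz":0,"grip":1},{"tx":6,"ty":0,"tz":3,"rx":0,"ry":0,"rz":0,"grip":1},{"tx":5,"ty":0,"tz":3,"rx":0,"ry":0,"rz":0,"grip":1},{"tx":5,"ty":0,"tz":3,"rx":0,"ry":0,"rz":0,"grip":1}]'
python3 -c "
from h import *;st()"
```

```text
t: 11.38
ee_pos: [0.609, 0.2615, 0.0944]
tcp_rot: [-0.011, -0.706, 0.708, 0.014]
wrist_force: [3.2, -0.1, -1.4]
width: 0.0004
t 11.38 mixer xy [63.4 19. ] z 94.4 F [ 3.2 -0.1 -1.4] toolx yaw err -0.001 [ 0.004 -1.     0.003]
```

```bash
python3 -m jog '[{"tx":2,"ty":0,"tz":3,"rx":0,"ry":0,"rz":0,"grip":1},{"tx":2,"ty":0,"tz":3,"rx":0,"ry":0,"rz":0,"grip":1},{"tx":-7,"ty":0,"tz":0,"rx":0,"ry":0,"rz":0,"grip":1},{"tx":0,"ty":0,"tz":-26,"rx":0,"ry":0,"rz":0,"grip":1},{"tx":0,"ty":0,"tz":0,"rx":0,"ry":0,"rz":0,"grip":1}]'
python3 -c "
from h import *;st()
d=cam('scene','s2');u,v=proj(d,[*(M0+[.03,0]),.09]).astype(int);print(u,v)
c=d['image'][v-50:v+50,u-60:u+60,::-1];cv2.imwrite('pics/s2z.png',cv2.resize(c,None,fx=6,fy=6,interpolation=cv2.INTER_CUBIC))"
```

```text
t: 12.0
ee_pos: [0.6128, 0.282, 0.0942]
tcp_rot: [-0.011, -0.706, 0.708, 0.014]
wrist_force: [-0.4, -0.7, -0.0]
width: 0.0001
t 12.0 mixer xy [66.5 39.6] z 94.2 F [-0.4 -0.7 -0. ] toolx yaw err -0.002 [ 0.005 -1.     0.003]
216 172
```

View pics/s2z.png

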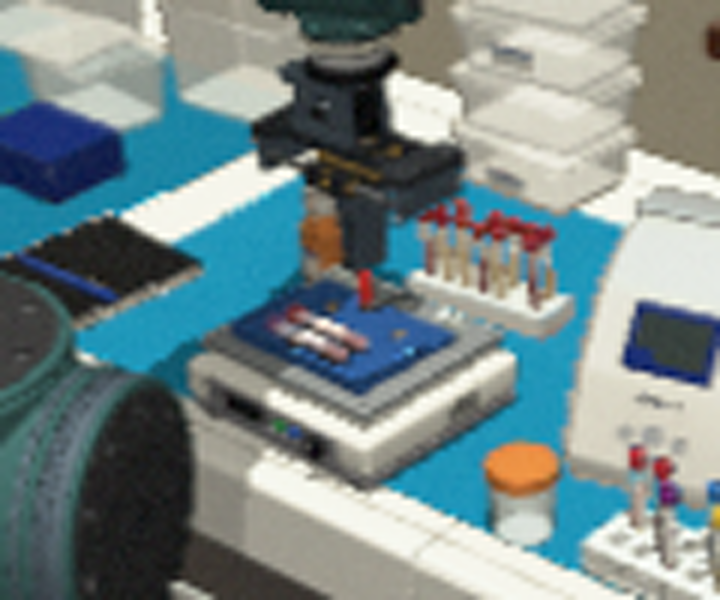

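```bash
python3 -m jog '[{"tx":28,"ty":0,"tz":0,"rx":0,"ry":0,"rz":0,"grip":1},{"tx":0,"ty":0,"tz":6,"rx":0,"ry":0,"rz":0,"grip":1},{"tx":0,"ty":0,"tz":5,"rx":0,"ry":0,"rz":0,"grip":1},{"tx":0,"ty":0,"tz":4,"rx":0,"ry":0,"rz":0,"grip":1},{"tx":0,"ty":0,"tz":3,"rx":0,"ry":0,"rz":0,"grip":1}]'
python3 -c "
from h import *;st();d=cam('wrist','w10')"
```

```text
t: 12.68
ee_pos: [0.5844, 0.2638, 0.0941]
tcp_rot: [-0.011, -0.706, 0.708, 0.014]
wrist_force: [-2.1, 1.8, -0.3]
width: 0.0002
t 12.68 mixer xy [38.7 20.4] z 94.1 F [-2.1  1.8 -0.3] toolx yaw err -0.001 [ 0.005 -1.     0.004]
```

View pics/w10.png

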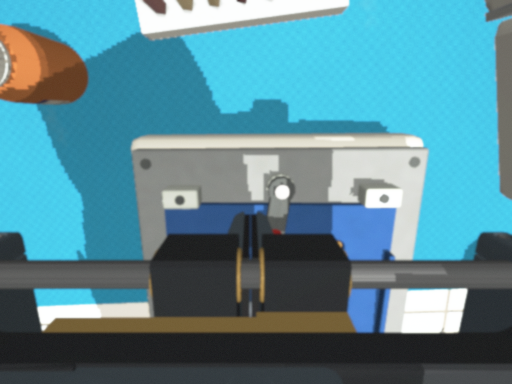

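Nearly there; the catch arm still leans slightly. I'll push in small steps until the force rises against the stop.

```bash
python3 -m jog '[{"tx":0,"ty":0,"tz":2,"rx":0,"ry":0,"rz":0,"grip":1},{"tx":0,"ty":0,"tz":2,"rx":0,"ry":0,"rz":0,"grip":1},{"tx":0,"ty":0,"tz":2,"rx":0,"ry":0,"rz":0,"grip":1},{"tx":0,"ty":0,"tz":2,"rx":0,"ry":0,"rz":0,"grip":1},{"tx":0,"ty":0,"tz":2,"rx":0,"ry":0,"rz":0,"grip":1}]'
python3 -c "
from h import *;st()"
```

```text
t: 13.35
ee_pos: [0.5845, 0.2581, 0.0946]
tcp_rot: [0.012, 0.709, -0.705, -0.015]
wrist_force: [-2.2, 21.8, -7.0]
width: 0.0003
t 13.35 mixer xy [39.  14.8] z 94.6 F [-2.2 21.8 -7. ] toolx yaw err -0.004 [ 0.004 -1.    -0.005]
```

```bash
python3 -m jog '[{"tx":0,"ty":0,"tz":-10,"rx":0,"ry":0,"rz":0,"grip":1},{"tx":0,"ty":0,"tz":-10,"rx":0,"ry":0,"rz":0,"grip":1},{"tx":0,"ty":-50,"tz":0,"rx":0,"ry":0,"rz":0,"grip":1},{"tx":30,"ty":-50,"tz":0,"rx":0,"ry":0,"rz":0,"grip":1},{"tx":60,"ty":-20,"tz":0,"rx":0,"ry":0,"rz":0,"grip":1}]'
python3 -m jog '[{"tx":30,"ty":-10,"tz":10,"rx":0,"ry":0,"rz":0,"grip":1},{"tx":0,"ty":0,"tz":0,"rx":0,"ry":0,"rz":0,"grip":1},{"tx":0,"ty":0,"tz":0,"rx":0,"ry":0,"rz":0,"grip":1},{"tx":0,"ty":0,"tz":0,"rx":0,"ry":0,"rz":0,"grip":1},{"tx":0,"ty":0,"tz":0,"rx":0,"ry":0,"rz":0,"grip":1}]'
python3 -c "
from h import *;st();d=cam('wrist','w11');plate(d)
c=d['image'][:230,120:400,::-1];cv2.imwrite('pics/w11z.png',cv2.resize(c,None,fx=2.5,fy=2.5,interpolation=cv2.INTER_CUBIC))"
```

```text
t: 13.98
ee_pos: [0.4966, 0.2822, 0.2166]
tcp_rot: [0.012, 0.708, -0.706, -0.016]
wrist_force: [-0.0, 0.5, -0.6]
width: 0.0005
t: 14.6
ee_pos: [0.4651, 0.274, 0.2283]
tcp_rot: [0.012, 0.708, -0.706, -0.014]
wrist_force: [0.3, -0.2, -0.6]
width: 0.0003
t 14.6 mixer xy [-80.8  26.6] z 228.3 F [ 0.3 -0.2 -0.6] toolx yaw err -0.004 [ 0.003 -1.    -0.003]
-50 -20 z med 76.2 1604 | 0 15 z med 76.2 1873 | 30 40 z med 76.1 1180 | 42 52 z med 76.1 1227 | y range [-72.8  73.1]
deck z 70.13777297512947
```

View pics/w11z.png

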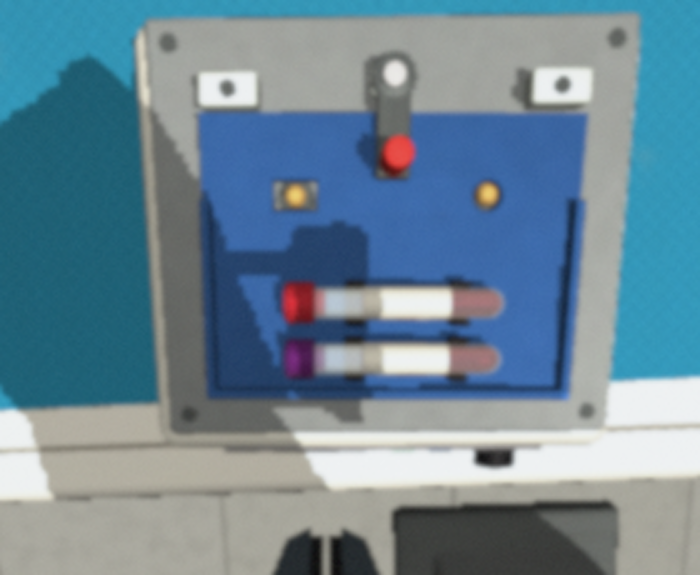

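```bash
python3 - <<'E'
from h import *
d=dict(np.load('/tmp/wrist.npz'))
g=lambda u,v,z: mloc(ray(d,120+u/2.5,v/2.5,z))
pv=g(395,73,.084);pn=g(399,153,.109);r=pn-pv;print(pv,pn,'angle',np.arctan2(-r[0],r[1]))
for a in [(486,194,.077),(295,196,.077),(199,113,.076),(587,113,.076),(213,398,.084),(569,398,.084)]: print(g(*a).round(1))
a=cv2.imread('pics/top0.png')
t=cam('top','t3')['image'][:,:,::-1]
df=cv2.absdiff(a,t).max(2)>60;n,l,s,c=cv2.connectedComponentsWithStats(df.astype(np.uint8));print([x.tolist() for x in s[1:] if x[4]>5])
E
```

```text
[66.11280174 -0.23419844] [35.12077145 -0.11009352] angle 1.5667919342734093
[ 24.5 -37.5]
[24.1 37.7]
[54.4 74.3]
[ 53.7 -75. ]
[-54.8  72.5]
[-55.3 -74.5]
[[133, 177, 81, 68, 2891], [185, 184, 4, 4, 12], [0, 246, 237, 138, 19965], [273, 322, 8, 6, 22], [251, 325, 20, 11, 81], [248, 330, 20, 10, 44], [283, 330, 8, 5, 13], [238, 340, 15, 7, 17], [283, 344, 18, 35, 227], [262, 359, 4, 5, 7], [284, 359, 3, 3, 6], [269, 370, 8, 14, 28]]
```

View pics/t3.png

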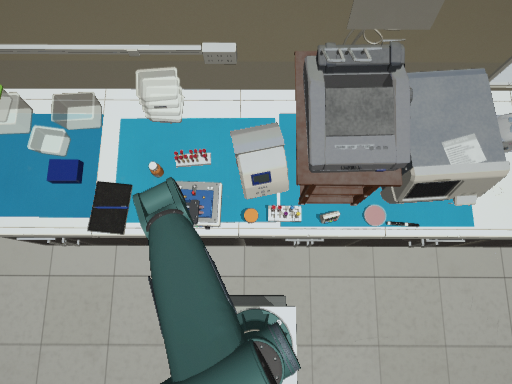

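All good: the catch is at 1.567 rad, the plate is flat and seated, and the bystanders haven't moved. Handing in.

```bash
python3 -c "
from h import *;st();print(manip.hand_in())"
```

```text
t 14.7 mixer xy [-81.   26.6] z 228.3 F [ 0.7 -0.3  0.6] toolx yaw err -0.004 [ 0.003 -1.    -0.003]
the job is handed in; nothing more can be done
None
```

The plate is seated on both pins and the catch is fully closed over its rear edge; I handed the job in at about 14.7 s of robot time.

**What I did:** With the fingers closed, I pushed the plate back against both stops. I then slid it right along them until it dropped over the pins, and swung the red-pinned catch round to its stop, where the force rose to about 22 N.

**Last checks:**
- **Plate:** its top measures 76.1–76.2 mm from front to rear, against 76 mm when seated. Both pins show inside their holes.
- **Plate position:** edges and corners agree with the seat to within about 2.5 mm. The front-left corner is the furthest off, at y = 72.5 mm instead of 75. I put that down to measurement error.
- **Catch:** it measures 1.567 rad against the 1.571 rad stop.
- **Bystanders:** in the top view, the differences from the first picture lie in the area of the arm and the mixer. None showed at the other objects.
- **Robot:** clear of everything, with the fingertips at 228 mm.

No check failed.

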